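Snap the mixing palette onto the paint box

TASK

Close the paint box with its white mixing palette: pick the palette up by its upright middle grip, set it level on the box so that the spring hook at each end stands in the recess of the palette's end, then press it straight down against the soft seal, firmly but without forcing it, until both hooks have clicked over its ends and hold it. Let go, and leave the mug, the jar and the dish where they are.

Things in the scene. Friction and masses are not known exactly. Their poses are not given: they have to be found in the camera images.
- palette_mid (a point): Loose white plastic mixing palette, 98 (x) by 229 mm (y), 0.1 to 0.18 kg, lying on the table. Point: its centre, 16 mm above its flat underside; z up. Floor 4 mm thick, outer walls to 10 mm. Along the middle stands its grip, a plate 10 mm thick (x), 60 mm long (y), top 32 mm above the underside, with 40 mm of open well floor on both sides of it and low partitions at y = +-42 mm.
- palette_end_a (a point): Palette's + y end: point on its underside in the middle of the end recess, y = +110 mm. The recess is 25 mm wide (x) and 4.5 mm deep, between two ears; the bare 4 mm floor edge at its bottom is what the hook catches. The palette fits either way round; its ends then belong to either hook.
- palette_end_b (a point): Palette's - y end: point on its underside in the middle of the end recess, y = -110 mm. The recess is 25 mm wide (x) and 4.5 mm deep, between two ears; the bare 4 mm floor edge at its bottom is what the hook catches. A clicked end stays about 3 mm above the rim, where the seal lifts it against the nose; an end not clicked springs up to 5 mm or more.
- seat (a point): Open dark grey paint box with two rows of pans, 100 (x) by 220 mm (y), fixed in place on four soft feet. Point: centre of its rim plane, 34 mm above the table; z up. Inside the rim a soft pale seal stands 5.5 mm proud. The palette belongs on top, y along the box's y. Pushed on, the box sinks several mm into its feet and comes back. More than 38 N between palette and box cracks the plastic.
- hook_a_tip (a point): Tip of the nose of the box's + y hook when upright, y = +106.5 mm, 8 mm above the rim (moves with the box). The spring hook is 20 mm wide (x), narrowing to 10 mm at its top, 18.5 mm above the rim. From the tip a slope rises outward to y = 112.5 mm at the top; a palette set down in line rests on both slopes, underside about 14 mm above the rim. The nose's underside is 6.5 mm above the rim.
- hook_b_tip (a point): Tip of the nose of the box's - y hook when upright, y = -106.5 mm, 8 mm above the rim (moves with the box). Same shape as the other. Pressing home takes 10 to 22 N in all, varying with friction: it grows on the slopes, drops as the noses are reached, grows again on the seal, and each click is a small drop; the ends may click one after the other. At 25 to 28 N both are surely past.
- hook_a (a joint): Outward bend of the box's + y hook, rad: 0 = upright as moulded; 0.1 to 0.18 while the palette's edge is passing the nose; back to 0 to 0.05 once clicked over it. It bends near its foot; the tip moves 2.5 mm per 0.1 rad. Bent beyond 0.3 rad it breaks.
- hook_b (a joint): Outward bend of the box's - y hook, rad: 0 = upright as moulded; 0.1 to 0.18 while the palette's edge is passing the nose; back to 0 to 0.05 once clicked over it. Its spring gives some 3.5 N at the tip when spread by a well-centred palette. Bent beyond 0.3 rad it breaks.
- mug: Bystander: white mug with a handle, 82 mm across, 95 mm tall, on the table; origin under its centre.
- jar: Bystander: glass jar with a steel lid, 68 mm across, 110 mm tall, on the table; origin under its centre.
- dish: Bystander: small white bowl, 84 mm across, 35 mm tall, on the table; origin under its centre.
Not all that is in view belongs to the job. Of the things shaped like the part that bears palette_mid, the white one is meant. Of the things that look like the part that bears seat, take the one that is farthest to the robot's right at the start.

How it is judged:
By the outcome, as a careful person would: the job done as asked, in the order asked, and still so for the second after the job is handed in, with the robot touching nothing.
It also fails if it takes over 54 s, if anything falls off the work surface, if the arm or the gripper's body presses on something with over 40 N, if the wrist force passes 120 N, or if a joint passes its speed limit or range.

ROBOT

A 6-joint arm with a two-finger parallel gripper is mounted at the origin on the work surface. World frame = base frame: x ahead of the robot, y to its left, z up, the work surface at z = 0. Lengths are in m, angles in rad, forces in N, time in s.
With the tool pointing down it reaches from about 0.3 to 0.85 m from the base axis. Payload 4.2 kg.
Tool frame: the origin (TCP) lies midway between the tips of the shut fingers; the grasp point (between the pads) lies 19 mm behind it (bot.hold_point_z is the z of the grasp point in the tool frame, in m); z points along the fingers, y is the line along which they close (so a half turn about z gives the same grasp; the last joint's range is limited). The gripper opens to 91 mm and grips with 3 to 60 N. Pads are 32 mm wide; open, the fingers measure 118 mm over their backs; the gripper's body (76 mm by 178 mm) begins 60 mm behind the grasp point.
Start: joints at [-1.31, 0.32, 1.565, -0, 1.257, -0.02], TCP at [0.159, -0.552, 0.214] pointing down, gripper open.
Joint ranges: [-3.11, 3.11], [-0.84, 2.01], [0.21, 2.61], [-1.34, 4.49], [0.05, 2.63], [-2.56, 2.56]. Speed limits (rad/s): [2.57, 2.57, 3.14, 3.14, 3.14, 3.14].

INTERFACE

Orientations are given as a 3x3 rotation matrix whose columns are the frame's x, y, z axes.
In Python, from workcell import bot gives the robot as it stands.
- The arm moves only by the shell command python3 -m inch 'ROWS' [OPENING]. ROWS is JSON, a list of rows, each a list of 2 entries, a list of its own where there are three numbers: the shift along the tool's x, y, z in cm, then the turn, a rotation vector about the tool's x, y, z in rad. A call has exactly 5 rows; each row shifts and turns the commanded pose from where the row before left it, along the tool's axes as they then stand; what a row does not reach is not made up. A row lasts 1/8 s, in which the tool goes at most 62.5 mm and 10.7 degrees, less where a joint would pass 70% of its speed; a pose out of reach is approached as far as the arm can. A call with a gripper value outside its range is refused whole. OPENING is the closure, from 0 (fully open) to 1 (shut), set as the call begins (- or left out, the last holds). The fingers move at their own pace and stop on an object; the grip force is fixed at half the most. Time passes only in rows, so rows that do not move let the fingers close, or fill a call up. It gives the time, the measured TCP pose, the force, the opening and the grip force at its end, in the units of the state.
- bot.read_state(): the state, without advancing time (a new reading comes with each control period).
- bot.camera(name): name is "scene" or "side" or "wrist"; returns (picture, depth): 384x512x3 uint8, red, green, blue; 384x512 float32, m along the optical axis (not along the pixel's ray), 0 where there is no reading.
- bot.camera_params(name): a dict with "intrinsics" (3x3 intrinsics, pixels), "extrinsics" (4x4, takes a point from camera to world coordinates). Camera axes: x right, y up, looking along -z (the intrinsics and any distortion apply to the point x, -y, -z); pixel columns grow to the right and rows downward; lengths in m; the calibration is good to about 2 mm. A picture is of the moment at which its call begins: read the wrist's pose just before it. camera_params takes no time and is no camera call; for the wrist camera it gives the pose at the moment of the call.
- bot.job_done(): hands the job in; it is judged then, once.
The state is a dict: "clock": time; "q": joint angles; "joint_velocities": joint speeds; "joint_torque": joint torques, N m; "ee_pos": TCP position; "eef_rot": TCP orientation; "ft_force": force on the tool from outside, world axes, zero at the start; "ft_torque": the same for the moment, N m; "finger_gap": finger opening in m; "grip_force": force on a finger pad.
Only numpy, scipy, OpenCV 4.12 (cv2) and the standard library are available. Lean on these libraries where they do the work, as an engineer would, in place of code of your own. Each camera call takes 0.05 s, during which the arm holds its last target. There are 200 camera calls.

## Working session

There is one attempt and no reset: what is moved stays moved. The work goes in short steps, Python scripts to look and compute and a shell command to move; the robot and the scene stay as the last step left them, time stands still between calls to the robot, and variables do not carry over. Pictures are saved under pics/ and viewed, at most 10 in all, crops included, and the job is handed in when it is done.

```bash
ls; mkdir -p pics; python3 - <<'E'
from workcell import bot
import cv2,numpy as np
for n in("scene","side"):
    p,d=bot.camera(n); np.savez(f"{n}.npz",p=p,d=d,K=bot.camera_params(n)["intrinsics"],E=bot.camera_params(n)["extrinsics"])
    cv2.imwrite(f"pics/{n}.png",p[:,:,::-1]); c=bot.camera_params(n);print(c)
s=bot.read_state();print(s["clock"],s["ee_pos"],s["eef_rot"],bot.hold_point_z)
E
```

```text
pics
{'intrinsics': array([[400.16460901,   0.        , 257.91149017],
       [  0.        , 400.16460901, 192.40869823],
       [  0.        ,   0.        ,   1.        ]]), 'extrinsics': array([[-0.74281009, -0.42064959,  0.52085228,  1.12054868],
       [ 0.66946932, -0.45897829,  0.58408027,  0.68171276],
       [-0.00663324,  0.78255533,  0.6225457 ,  0.75273153],
       [ 0.        ,  0.        ,  0.        ,  1.        ]])}
{'intrinsics': array([[393.95071827,   0.        , 251.35742343],
       [  0.        , 393.95071827, 197.94793488],
       [  0.        ,   0.        ,   1.        ]]), 'extrinsics': array([[-0.81432146,  0.28371206, -0.50634773, -0.16107814],
       [-0.58036976, -0.38723083,  0.716396  ,  1.02477448],
       [ 0.00717673,  0.87724555,  0.47998828,  0.73243977],
       [ 0.        ,  0.        ,  0.        ,  1.        ]])}
0.1 [ 0.15922574 -0.55203598  0.21321381] [[ 9.60819360e-01  2.77174986e-01 -4.30474494e-04]
 [ 2.77175320e-01 -9.60818129e-01  1.53785911e-03]
 [ 1.26483799e-05 -1.59692171e-03 -9.99998725e-01]] -0.0188
```

View pics/scene.png

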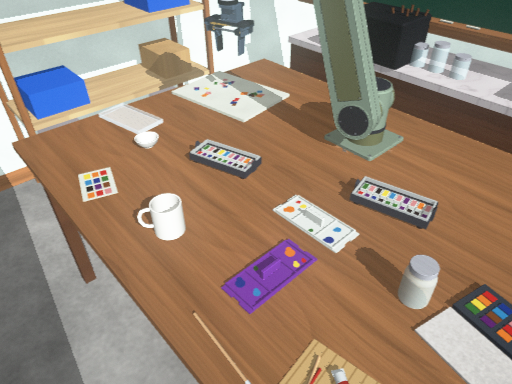

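View pics/side.png

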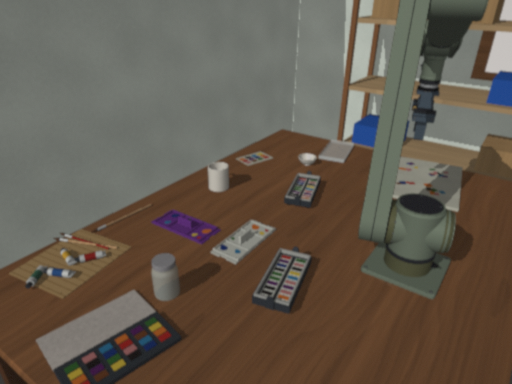

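Scene view: the white palette is at (315,221), with a purple decoy at (270,273). There are boxes at (225,157) and (394,200). The mug is at (165,216), the jar at (418,282) and the dish at (147,139). The side view agrees.

```bash
cat > h.py <<'E'
import numpy as np,cv2
def ray(K,E,u,v,z):
    d=E[:3,:3]@np.array([(u-K[0,2])/K[0,0],-(v-K[1,2])/K[1,1],-1.]); o=E[:3,3]
    return o+d*(z-o[2])/d[2]
def cloud(K,E,d):
    v,u=np.indices(d.shape); P=np.stack([(u-K[0,2])/K[0,0]*d,-(v-K[1,2])/K[1,1]*d,-d],-1)
    return P@E[:3,:3].T+E[:3,3]
E
python3 - <<'E'
from h import *
for n,seeds in(("scene",dict(pal=(315,221),boxL=(225,157),boxR=(394,200),mug=(165,216),jar=(418,282),dish=(147,139))),("side",dict(pal=(243,241),box1=(303,190),box2=(283,278)))):
    f=np.load(n+".npz");P=cloud(f["K"],f["E"],f["d"].astype(float))
    hsv=cv2.cvtColor(f["p"],cv2.COLOR_RGB2HSV)
    for k,(u,v) in seeds.items():
        c=P[v,u]; near=np.linalg.norm(P[...,:2]-c[:2],axis=-1)<0.16
        m=(near&(P[...,2]>0.006)&(P[...,2]<0.15)&(f["d"]>0)).astype(np.uint8)
        _,L=cv2.connectedComponents(m); 
        l=L[v-4:v+5,u-4:u+5]; l=np.bincount(l[l>0]).argmax() if (l>0).any() else -1
        Q=P[L==l]
        (cx,cy),(w,h),a=cv2.minAreaRect((Q[:,:2]*1000).astype(np.float32))
        print(n,k,len(Q),"rect mm",round(cx),round(cy),round(w),round(h),"ang",round(a,1),"zmax",Q[:,2].max().round(3))
E
```

```text
scene pal 529 rect mm 465 175 101 209 ang 1.1 zmax 0.034
scene boxL 1626 rect mm 468 -215 106 231 ang 17.1 zmax 0.052
scene boxR 2428 rect mm 254 284 107 229 ang 13.7 zmax 0.054
scene mug 1436 rect mm 787 -66 103 84 ang 1.1 zmax 0.097
scene jar 1600 rect mm 493 495 65 63 ang 53.5 zmax 0.113
scene dish 397 rect mm 569 -549 214 151 ang 70.9 zmax 0.038
side pal 582 rect mm 465 178 101 227 ang 0.3 zmax 0.036
side box1 881 rect mm 473 -210 115 234 ang 17.4 zmax 0.055
side box2 2400 rect mm 252 285 102 233 ang 13.6 zmax 0.055
```

```bash
R='[[3.31,-4.1,0],[0,0,0]]'
python3 -m inch '[[[3.31,-4.1,0],[0,0,0]],[[3.31,-4.1,0],[0,0,0]],[[3.31,-4.1,0],[0,0,0]],[[3.31,-4.1,0],[0,0,0]],[[3.31,-4.1,0],[0,0,0]]]' 0
python3 -m inch '[[[3.31,-4.1,0],[0,0,0]],[[3.31,-4.1,0],[0,0,0]],[[3.31,-4.1,0],[0,0,0]],[[3.31,-4.1,0],[0,0,0]],[[3.31,-4.1,0],[0,0,0]]]'
python3 -m inch '[[[3.31,-4.1,0],[0,0,0]],[[3.31,-4.1,0],[0,0,0]],[[3.31,-4.1,0],[0,0,0]],[[3.31,-4.1,0],[0,0,0]],[[3.31,-4.1,0],[0,0,0]]]'
python3 -m inch '[[[0,0,0],[0,0,-0.16]],[[0,0,0],[0,0,-0.16]],[[0,0,0],[0,0,-0.16]],[[0,0,0],[0,0,-0.16]],[[0,0,0],[0,0,-0.16]]]'
python3 -m inch '[[[0,0,0],[0,0,-0.16]],[[0,0,0],[0,0,-0.16]],[[0,0,0],[0,0,-0.17]],[[0,0,0],[0,0,0]],[[0,0,0],[0,0,0]]]'
cat > look.py <<'E'
import sys
from workcell import bot
from h import *
def look(name):
    c=bot.camera_params("wrist"); s=bot.read_state(); p,d=bot.camera("wrist")
    np.savez(name+".npz",p=p,d=d,K=c["intrinsics"],E=c["extrinsics"],pos=s["ee_pos"],R=s["eef_rot"])
    cv2.imwrite(f"pics/{name}.png",p[:,:,::-1]); print(s["clock"],s["ee_pos"].round(4) if hasattr(s["ee_pos"],"round") else s["ee_pos"],np.round(s["eef_rot"],3).tolist(),np.round(c["extrinsics"][:3,3],3),np.round(s["ft_force"],2))
if __name__=="__main__": look(sys.argv[1])
E
python3 look.py w1
```

```text
clock: 0.72
ee_pos: [0.2618, -0.3079, 0.2137]
eef_rot: [[0.961, 0.277, 0.0], [0.277, -0.961, 0.0], [0.0, -0.0, -1.0]]
ft_force: [0.1, 0.6, 0.6]
finger_gap: 0.0911
grip_force: 0.0
clock: 1.35
ee_pos: [0.364, -0.0652, 0.2139]
eef_rot: [[0.961, 0.277, 0.0], [0.277, -0.961, -0.0], [0.0, 0.0, -1.0]]
ft_force: [0.5, -0.6, -1.2]
finger_gap: 0.0914
grip_force: 0.0
clock: 1.98
ee_pos: [0.4662, 0.1777, 0.2136]
eef_rot: [[0.961, 0.278, -0.0], [0.278, -0.961, -0.001], [-0.001, 0.0, -1.0]]
ft_force: [1.6, -0.1, 0.0]
finger_gap: 0.0916
grip_force: 0.0
clock: 2.6
ee_pos: [0.4656, 0.1759, 0.2135]
eef_rot: [[0.466, 0.885, -0.001], [0.885, -0.466, -0.0], [-0.001, -0.001, -1.0]]
ft_force: [-0.3, -0.1, -0.4]
finger_gap: 0.0909
grip_force: 0.0
clock: 3.22
ee_pos: [0.4658, 0.176, 0.2137]
eef_rot: [[0.002, 1.0, -0.0], [1.0, -0.002, -0.0], [-0.0, -0.0, -1.0]]
ft_force: [-0.5, -0.3, -0.5]
finger_gap: 0.0914
grip_force: 0.0
3.225 [0.4658 0.176  0.2137] [[0.002, 1.0, -0.0], [1.0, -0.002, -0.0], [-0.0, -0.0, -1.0]] [0.466 0.25  0.385] [-0.46 -0.26 -0.46]
```

View pics/w1.png

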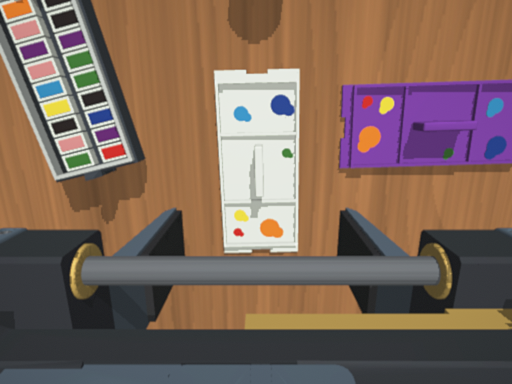

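Wrist view: the white palette spans about (215–300, 70–252), its grip is at (258,171), and its recesses are at (258,72) and (260,250). It is nearly aligned.

```bash
cat > pal.py <<'E'
from h import *
def meas(n,zl,zh,lo,hi,pred):
    f=np.load(n+".npz");P=cloud(f["K"],f["E"],f["d"].astype(float)); hsv=cv2.cvtColor(f["p"],cv2.COLOR_RGB2HSV)
    return f,P,hsv
f,P,h=meas("w1",0,0,0,0,0)
m=(P[...,2]>0.005)&(P[...,2]<0.05)&(abs(P[...,0]-.465)<.075)&(abs(P[...,1]-.177)<.14)&(h[...,1]<70)&(h[...,2]>120)
m[256:]=0
n,L,s,_=cv2.connectedComponentsWithStats(m.astype(np.uint8)); l=1+s[1:,4].argmax(); Q=P[L==l]
(c),(w,hh),a=cv2.minAreaRect((Q[:,:2]*1000).astype(np.float32)); print(s[l],c,w,hh,a)
print("z pct",np.percentile(Q[:,2],[5,50,95]))
G=P[(P[...,2]>.025)&(P[...,2]<.04)&(abs(P[...,0]-.465)<.04)&(abs(P[...,1]-.177)<.05)]
print("grip",len(G),cv2.minAreaRect((G[:,:2]*1000).astype(np.float32)),G[:,2].mean())
for u,v in((258,72),(260,250)): print(ray(f["K"],f["E"],u,v,.004))
E
python3 pal.py
```

```text
[ 215   69   84  183 4532] (462.599853515625, 176.4781494140625) 97.81938171386719 228.56765747070312 1.1481250524520874
z pct [0.00507786 0.00718258 0.03247372]
grip 438 ((462.64984130859375, 176.63922119140625), (9.890140533447266, 59.386348724365234), 1.4632704257965088) 0.032472501273807186
[0.46217656 0.28776956 0.004     ]
[0.46412355 0.0636581  0.004     ]
```

```bash

python3 -m inch '[[[0.05,-0.32,3],[0,0,-0.023]],[[0,0,4],[0,0,0]],[[0,0,4],[0,0,0]],[[0,0,4],[0,0,0]],[[0,0,2],[0,0,0]]]' 0.45
python3 -m inch '[[[0,0,1],[0,0,0]],[[0,0,1],[0,0,0]],[[0,0,1],[0,0,0]],[[0,0,0.6],[0,0,0]],[[0,0,0],[0,0,0]]]'
```

```text
clock: 3.9
ee_pos: [0.4616, 0.1761, 0.0419]
eef_rot: [[-0.021, 1.0, -0.003], [1.0, 0.021, -0.001], [-0.001, -0.003, -1.0]]
ft_force: [0.1, 0.6, 0.1]
finger_gap: 0.0503
grip_force: 0.0
clock: 4.53
ee_pos: [0.4626, 0.1764, 0.0077]
eef_rot: [[-0.023, 1.0, -0.0], [1.0, 0.023, -0.0], [-0.0, -0.0, -1.0]]
ft_force: [0.3, 0.1, 0.0]
finger_gap: 0.0499
grip_force: 0.0
```

```bash

python3 -m inch '[[[0,0,0.15],[0,0,0]],[[0,0,0],[0,0,0]],[[0,0,0],[0,0,0]],[[0,0,0],[0,0,0]],[[0,0,0],[0,0,0]]]' 1
python3 -m inch '[[[0,0,-1],[0,0,0]],[[0,0,-3],[0,0,0]],[[0,0,-5],[0,0,0]],[[0,0,-5],[0,0,0]],[[0,0,-5],[0,0,0]]]'
python3 -m inch '[[[-2.5,-0.6,-2],[0,0,0]],[[-5,-1.26,0],[0,0,0]],[[-5,-1.26,0],[0,0,0]],[[-5,-1.26,0],[0,0,0]],[[-5,-1.26,0],[0,0,0]]]'
python3 -m inch '[[[-5,-1.26,0],[0,0,0]],[[-5,-1.26,0],[0,0,0]],[[-5,-1.26,0],[0,0,0]],[[-5,-1.26,0],[0,0,0]],[[-5,-1.26,0],[0,0,0]]]'
python3 -m inch '[[[-2.7,-0.6,0],[0,0,-0.07]],[[0,0,0],[0,0,-0.139]],[[0,0,0],[0,0,-0.069]],[[0,0,0],[0,0,0]],[[0,0,0],[0,0,0]]]'
python3 look.py w2
```

```text
clock: 5.15
ee_pos: [0.4629, 0.1765, 0.0065]
eef_rot: [[-0.023, 1.0, 0.0], [1.0, 0.023, -0.0], [-0.0, 0.0, -1.0]]
ft_force: [0.8, 0.3, 1.3]
finger_gap: 0.0096
grip_force: 30.0
clock: 5.78
ee_pos: [0.4623, 0.1764, 0.1986]
eef_rot: [[-0.023, 1.0, 0.0], [1.0, 0.023, 0.0], [0.0, 0.0, -1.0]]
ft_force: [-1.0, 0.4, -1.6]
finger_gap: 0.0093
grip_force: 30.0
clock: 6.4
ee_pos: [0.4107, -0.0511, 0.217]
eef_rot: [[-0.023, 1.0, 0.001], [1.0, 0.023, -0.0], [-0.0, 0.001, -1.0]]
ft_force: [0.5, 0.5, -1.0]
finger_gap: 0.0104
grip_force: 30.0
clock: 7.02
ee_pos: [0.3535, -0.3025, 0.217]
eef_rot: [[-0.023, 1.0, 0.001], [1.0, 0.023, -0.0], [-0.0, 0.001, -1.0]]
ft_force: [0.9, -0.2, -1.6]
finger_gap: 0.0098
grip_force: 30.0
clock: 7.65
ee_pos: [0.3489, -0.3281, 0.2167]
eef_rot: [[-0.296, 0.955, 0.0], [0.955, 0.296, -0.0], [-0.0, 0.0, -1.0]]
ft_force: [0.1, -0.5, -2.0]
finger_gap: 0.01
grip_force: 30.0
7.65 [ 0.3489 -0.3281  0.2167] [[-0.296, 0.955, 0.0], [0.955, 0.296, -0.0], [-0.0, 0.0, -1.0]] [ 0.327 -0.257  0.388] [ 0.09 -0.52 -1.99]
```

View pics/w2.png

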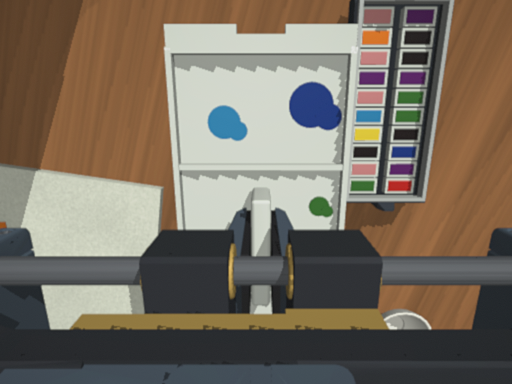

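Wrist view: the palette is held with its recess at about (262,28). The box is at the right, (350–450, 0–205), with its near hook at (385,205) and the far end out of frame. I'll shift a little and measure.

```bash

python3 -m inch '[[[1.8,-0.8,0],[0,0,0]],[[1.8,-0.8,0],[0,0,0]],[[0,0,0],[0,0,0]],[[0,0,0],[0,0,0]],[[0,0,0],[0,0,0]]]'
python3 look.py w3; cat > box.py <<'E'
from h import *
f=np.load("w3.npz");P=cloud(f["K"],f["E"],f["d"].astype(float)); pos,R=f["pos"],f["R"]
T=(P-pos)@R   # tool coords
n=lambda Q:(Q[:,:2]*1000).astype(np.float32)
c0=np.array([.470,-.213]); m=(np.linalg.norm(P[...,:2]-c0,axis=-1)<.16)&(P[...,2]>.012)&(P[...,2]<.06)
k,L,s,_=cv2.connectedComponentsWithStats(m.astype(np.uint8)); l=1+s[1:,4].argmax(); Q=P[L==l]
print(s[l],"body",cv2.minAreaRect(n(Q)),"zmax",Q[:,2].max())
S=Q[(Q[:,2]>.033)&(Q[:,2]<.043)]; print("seal/rim",len(S),cv2.minAreaRect(n(S)),np.percentile(S[:,2],[5,50,95]))
H=Q[Q[:,2]>.044]; 
if len(H):
  for sgn in(1,-1):
    ey=np.array([-.296,.955]); h=H[sgn*((H[:,:2]-c0)@ey)>.09]; print("hook",sgn,len(h),h.mean(0) if len(h) else "", h[:,2].max() if len(h) else"")
B=(abs(T[...,2]+.0)<.05)&(abs(T[...,1])<.07)&(T[...,0]>.02)&(T[...,0]<.14); B[215:]=0
Q=T[B]; print("palette tool frame",len(Q),Q.min(0),Q.max(0),cv2.minAreaRect(n(Q)))
q=Q[(Q[:,0]>.05)&(Q[:,0]<.1)&(abs(Q[:,1])<.04)]; A=np.c_[q[:,:2],np.ones(len(q))]; zt=np.median(q[:,2]); g=abs(q[:,2]-zt)<.0015
print("floor z fit",np.linalg.lstsq(A[g],q[g,2],rcond=None)[0])
E
python3 box.py
```

```text
clock: 8.32
ee_pos: [0.3235, -0.2991, 0.2166]
eef_rot: [[-0.296, 0.955, 0.0], [0.955, 0.296, -0.001], [-0.001, 0.0, -1.0]]
ft_force: [0.1, 0.6, -2.5]
finger_gap: 0.0098
grip_force: 30.0
8.325 [ 0.3235 -0.2991  0.2166] [[-0.296, 0.955, 0.0], [0.955, 0.296, -0.001], [-0.001, 0.0, -1.0]] [ 0.301 -0.228  0.388] [ 0.12  0.59 -2.46]
[  347    23   118   217 19115] body ((464.2192687988281, -215.14559936523438), (100.9613265991211, 229.310546875), 17.031126022338867) zmax 0.054737967060980774
seal/rim 4123 ((464.0808410644531, -214.69374084472656), (100.9613265991211, 228.3652801513672), 17.031126022338867) [0.03366647 0.03875799 0.04094886]
hook 1 182 [ 0.43015888 -0.10957238  0.04871245] 0.054737967060980774
hook -1 126 [ 0.49641581 -0.32073003  0.04857944] 0.05456786748361575
palette tool frame 32497 [ 0.02000033 -0.04987805 -0.02775462] [0.11457443 0.04873428 0.00479006] ((67.27459716796875, -0.540313720703125), (98.61112976074219, 94.56584167480469), 89.95972442626953)
floor z fit [ 0.00166831 -0.00113425  0.00153716]
```

View pics/w3.png

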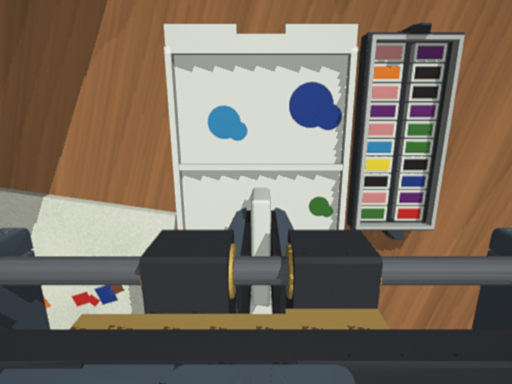

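Box fully visible, (350–460, 35–230), with hooks at (415,28) and (395,235). The sizes match what was given: rect 101×229 mm, hook tops at z 54.6 mm. Next I move above it and look at the fit.

```bash

python3 -m inch '[[[0.66,2.94,0],[0,0,0]],[[0.8,3.25,0],[0,0,0]],[[0.8,3.25,0],[0,0,0]],[[0.8,3.25,0],[0,0,0]],[[0.8,3.25,0],[0,0,0]]]'
python3 -m inch '[[[0,0,2],[0,0,0]],[[0,0,4],[0,0,0]],[[0,0,4],[0,0,0]],[[0,0,3],[0,0,0]],[[0,0,1],[0,0,0]]]'
python3 -m inch '[[[0,0,0],[0,0,0]],[[0,0,0],[0,0,0]],[[0,0,0],[0,0,0]],[[0,0,0],[0,0,0]],[[0,0,0],[0,0,0]]]'
python3 look.py w4; python3 - <<'E'
from workcell import bot
from h import *
for n in("scene","side"):
    p,d=bot.camera(n); c=bot.camera_params(n); np.savez(n+"4.npz",p=p,d=d,K=c["intrinsics"],E=c["extrinsics"])
a=cv2.resize(np.load("scene4.npz")["p"][90:200,150:300],None,fx=2.66,fy=2.66,interpolation=2)
b=cv2.resize(np.load("side4.npz")["p"][150:230,240:350],None,fx=3.64,fy=3.64,interpolation=2)
w=np.load("w4.npz")["p"][0:130,130:390]; w=cv2.resize(w,(800,300)); 
o=np.zeros((600,800,3),np.uint8);o[:300]=w;o[300:300+a.shape[0],:a.shape[1]]=a[:300];o[300:300+b.shape[0],400:400+b.shape[1]]=b[:300,:400]
cv2.imwrite("pics/c4.png",o[:,:,::-1])
E
```

```text
clock: 9.0
ee_pos: [0.4651, -0.2141, 0.2162]
eef_rot: [[-0.296, 0.955, -0.0], [0.955, 0.296, -0.0], [-0.0, -0.0, -1.0]]
ft_force: [0.5, 0.5, -0.6]
finger_gap: 0.0099
grip_force: 30.0
clock: 9.62
ee_pos: [0.463, -0.2142, 0.0746]
eef_rot: [[-0.296, 0.955, -0.003], [0.955, 0.296, 0.001], [0.002, -0.003, -1.0]]
ft_force: [-0.6, 0.2, -0.8]
finger_gap: 0.0097
grip_force: 30.0
clock: 10.25
ee_pos: [0.4639, -0.2145, 0.0768]
eef_rot: [[-0.296, 0.955, 0.001], [0.955, 0.296, -0.0], [-0.001, 0.0, -1.0]]
ft_force: [0.4, 0.5, -0.5]
finger_gap: 0.0097
grip_force: 30.0
10.25 [ 0.4639 -0.2145  0.0768] [[-0.296, 0.955, 0.001], [0.955, 0.296, -0.0], [-0.001, 0.0, -1.0]] [ 0.441 -0.144  0.248] [ 0.42  0.46 -0.52]
```

View pics/c4.png

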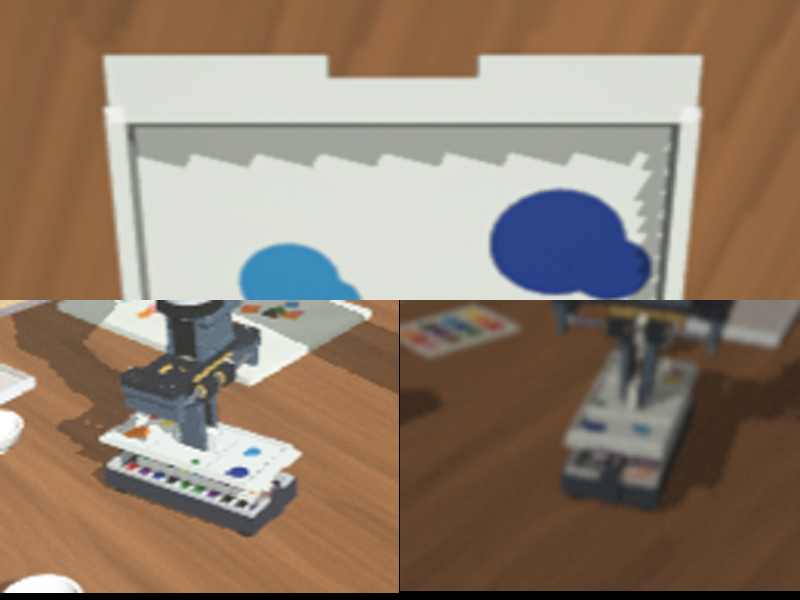

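The palette sits level above the box and in line with it. The wrist view (top) shows the recess at (405,65), but the palette still hides the hook, so I go a little lower and look again.

```bash

python3 -m inch '[[[-0.06,0.02,0.7],[0,0,0]],[[0,0,0.7],[0,0,0]],[[0,0,0.2],[0,0,0]],[[0,0,0],[0,0,0]],[[0,0,0],[0,0,0]]]'
python3 look.py w5; python3 - <<'E'
from h import *
f=np.load("w5.npz");cv2.imwrite("pics/c5.png",cv2.resize(f["p"][10:60,200:330],(780,300),interpolation=2)[:,:,::-1])
P=cloud(f["K"],f["E"],f["d"].astype(float));T=(P-f["pos"])@f["R"]
m=(T[...,0]>.1105)&(T[...,0]<.119)&(abs(T[...,1])<.02)&(P[...,2]<.0545)&(P[...,2]>.045)
q=T[m]; print(len(q)); print(q.mean(0),q.min(0),q.max(0)) if len(q) else 0
E
```

```text
clock: 11.02
ee_pos: [0.4643, -0.2151, 0.0606]
eef_rot: [[-0.297, 0.955, 0.0], [0.955, 0.297, -0.0], [-0.0, 0.0, -1.0]]
ft_force: [0.1, 1.5, -0.0]
finger_gap: 0.0101
grip_force: 30.0
11.025 [ 0.4643 -0.2151  0.0606] [[-0.297, 0.955, 0.0], [0.955, 0.297, -0.0], [-0.0, 0.0, -1.0]] [ 0.442 -0.144  0.232] [ 0.13  1.51 -0.05]
216
[0.1127517  0.00096644 0.00898619] [ 0.11119705 -0.00864743  0.00613471] [0.11436189 0.01047982 0.01550176]
```

View pics/c5.png

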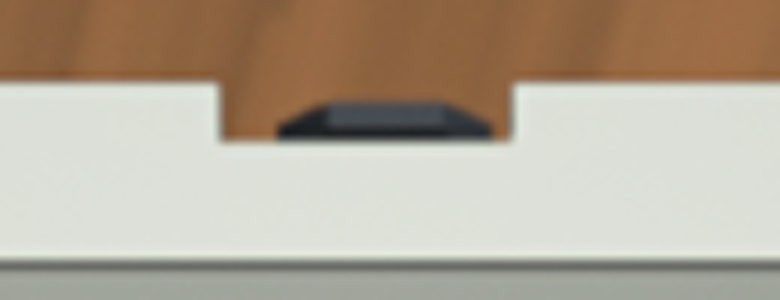

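The hook stands in the recess but sits 1.6 mm off to the right (+y of the tool). I'll correct by 1.5 mm and lower onto the slopes.

```bash

python3 -m inch '[[[0,0.15,0],[0,0,0]],[[0,0,0.2],[0,0,0]],[[0,0,0.2],[0,0,0]],[[0,0,0.15],[0,0,0]],[[0,0,0],[0,0,0]]]'
python3 -m inch '[[[0,0,0.1],[0,0,0]],[[0,0,0.1],[0,0,0]],[[0,0,0.1],[0,0,0]],[[0,0,0],[0,0,0]],[[0,0,0],[0,0,0]]]'
python3 - <<'E'
from workcell import bot
s=bot.read_state();print(s["ft_torque"],s["ft_force"])
E
python3 look.py w6; python3 - <<'E'
from h import *
f=np.load("w6.npz");cv2.imwrite("pics/c6.png",cv2.resize(f["p"][10:60,200:330],(780,300),interpolation=2)[:,:,::-1])
E
```

```text
clock: 11.7
ee_pos: [0.4655, -0.2145, 0.0548]
eef_rot: [[-0.297, 0.955, -0.0], [0.955, 0.297, -0.0], [0.0, -0.0, -1.0]]
ft_force: [-0.6, 0.3, -0.4]
finger_gap: 0.0098
grip_force: 30.0
clock: 12.32
ee_pos: [0.4658, -0.2147, 0.0521]
eef_rot: [[-0.296, 0.955, 0.001], [0.955, 0.296, -0.0], [-0.0, 0.0, -1.0]]
ft_force: [1.0, -0.7, 2.5]
finger_gap: 0.0098
grip_force: 30.0
[-0.00680097 -0.14768537  0.00389282] [ 0.97092938 -0.65140154  2.46518749]
12.325 [ 0.4658 -0.2147  0.0521] [[-0.296, 0.955, 0.001], [0.955, 0.296, -0.0], [-0.0, 0.0, -1.0]] [ 0.443 -0.144  0.224] [ 0.97 -0.65  2.47]
```

View pics/c6.png

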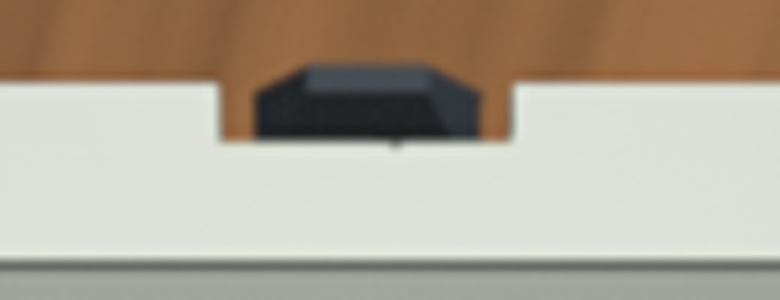

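The hook is centred in the recess and contact has begun at about 3 N. I press in small steps.

```bash

for i in 1; do
python3 -m inch '[[[0,0,0.08],[0,0,0]],[[0,0,0.08],[0,0,0]],[[0,0,0.08],[0,0,0]],[[0,0,0.06],[0,0,0]],[[0,0,0],[0,0,0]]]'|egrep 'clock|pos|rot|force'
python3 -m inch '[[[0,0,0.08],[0,0,0]],[[0,0,0.08],[0,0,0]],[[0,0,0.08],[0,0,0]],[[0,0,0.06],[0,0,0]],[[0,0,0],[0,0,0]]]'|egrep 'clock|pos|rot|force'
done; python3 -c '
from workcell import bot
print(bot.read_state()["ft_torque"])'
```

```text
clock: 13.0
ee_pos: [0.4659, -0.2148, 0.0493]
eef_rot: [[-0.297, 0.955, 0.001], [0.955, 0.297, -0.001], [-0.001, 0.001, -1.0]]
ft_force: [0.1, -0.4, 6.7]
grip_force: 30.0
clock: 13.62
ee_pos: [0.4662, -0.215, 0.047]
eef_rot: [[-0.297, 0.955, 0.002], [0.955, 0.297, -0.001], [-0.002, 0.001, -1.0]]
ft_force: [-0.6, 0.3, 10.9]
grip_force: 30.0
[-0.13838626  0.14317421 -0.04535228]
```

```bash

python3 -m inch '[[[0,0,0.06],[0,0,0]],[[0,0,0.06],[0,0,0]],[[0,0,0.06],[0,0,0]],[[0,0,0.04],[0,0,0]],[[0,0,0],[0,0,0]]]'|egrep 'clock|pos|rot|force'
python3 -m inch '[[[0,0,0.06],[0,0,0]],[[0,0,0.06],[0,0,0]],[[0,0,0.06],[0,0,0]],[[0,0,0.04],[0,0,0]],[[0,0,0],[0,0,0]]]'|egrep 'clock|pos|rot|force'
```

```text
clock: 14.25
ee_pos: [0.4665, -0.2153, 0.0454]
eef_rot: [[-0.297, 0.955, 0.003], [0.955, 0.297, -0.002], [-0.003, 0.002, -1.0]]
ft_force: [-1.7, 0.7, 14.7]
grip_force: 30.0
clock: 14.88
ee_pos: [0.4666, -0.2153, 0.0432]
eef_rot: [[-0.296, 0.955, 0.003], [0.955, 0.296, -0.002], [-0.003, 0.002, -1.0]]
ft_force: [-1.5, -0.5, 12.9]
grip_force: 30.0
```

```bash

python3 -m inch '[[[0,0,0.06],[0,0,0]],[[0,0,0.06],[0,0,0]],[[0,0,0.06],[0,0,0]],[[0,0,0.04],[0,0,0]],[[0,0,0],[0,0,0]]]'|egrep 'clock|pos|rot|force'
python3 -m inch '[[[0,0,0.04],[0,0,0]],[[0,0,0.04],[0,0,0]],[[0,0,0.04],[0,0,0]],[[0,0,0.03],[0,0,0]],[[0,0,0],[0,0,0]]]'|egrep 'clock|pos|rot|force'
```

```text
clock: 15.5
ee_pos: [0.4667, -0.2152, 0.0415]
eef_rot: [[-0.297, 0.955, 0.003], [0.955, 0.297, -0.002], [-0.003, 0.002, -1.0]]
ft_force: [-1.8, 0.7, 17.4]
grip_force: 30.0
clock: 16.12
ee_pos: [0.4667, -0.2152, 0.0403]
eef_rot: [[-0.297, 0.955, 0.003], [0.955, 0.297, -0.002], [-0.003, 0.002, -1.0]]
ft_force: [-3.0, 1.8, 20.5]
grip_force: 30.0
```

```bash

python3 -m inch '[[[0,0,0.04],[0,0,0]],[[0,0,0.04],[0,0,0]],[[0,0,0.04],[0,0,0]],[[0,0,0.03],[0,0,0]],[[0,0,0],[0,0,0]]]'|egrep 'clock|pos|rot|force'
```

```text
clock: 16.75
ee_pos: [0.4668, -0.2152, 0.0382]
eef_rot: [[-0.297, 0.955, 0.003], [0.955, 0.297, -0.002], [-0.002, 0.002, -1.0]]
ft_force: [-0.5, 0.4, 15.3]
grip_force: 30.0
```

```bash

python3 -m inch '[[[0,0,0.02],[0,0,0]],[[0,0,0.02],[0,0,0]],[[0,0,0.02],[0,0,0]],[[0,0,0],[0,0,0]],[[0,0,0],[0,0,0]]]'|egrep 'clock|pos|rot|force|gap'; python3 look.py w7
```

```text
clock: 17.38
ee_pos: [0.4668, -0.2152, 0.0377]
eef_rot: [[-0.297, 0.955, 0.003], [0.955, 0.297, -0.002], [-0.002, 0.002, -1.0]]
ft_force: [-1.9, 0.3, 14.7]
finger_gap: 0.0096
grip_force: 30.0
17.375 [ 0.4668 -0.2152  0.0377] [[-0.297, 0.955, 0.003], [0.955, 0.297, -0.002], [-0.002, 0.002, -1.0]] [ 0.444 -0.144  0.209] [-1.88  0.3  14.71]
```

```bash

python3 -m inch '[[[0,0,0.05],[0,0,0]],[[0,0,0.05],[0,0,0]],[[0,0,0.05],[0,0,0]],[[0,0,0.0],[0,0,0]],[[0,0,0],[0,0,0]]]'|egrep 'clock|pos|force|gap'
python3 -m inch '[[[0,0,0.05],[0,0,0]],[[0,0,0.05],[0,0,0]],[[0,0,0.05],[0,0,0]],[[0,0,0],[0,0,0]],[[0,0,0],[0,0,0]]]'|egrep 'clock|pos|force|gap'
```

```text
clock: 18.05
ee_pos: [0.4668, -0.2152, 0.0365]
ft_force: [-1.9, -0.0, 18.2]
finger_gap: 0.0099
grip_force: 30.0
clock: 18.68
ee_pos: [0.4668, -0.2152, 0.0353]
ft_force: [-2.1, 1.0, 20.4]
finger_gap: 0.0099
grip_force: 30.0
```

```bash

python3 -m inch '[[[0,0,0.05],[0,0,0]],[[0,0,0.05],[0,0,0]],[[0,0,0.05],[0,0,0]],[[0,0,0.05],[0,0,0]],[[0,0,0],[0,0,0]]]'|egrep 'clock|pos|force|gap'; python3 -c '
from workcell import bot
print(bot.read_state()["ft_torque"])'
```

```text
clock: 19.3
ee_pos: [0.4668, -0.2152, 0.0336]
ft_force: [-3.1, 1.4, 24.4]
finger_gap: 0.0099
grip_force: 30.0
[0.45578321 0.73450145 0.04223523]
```

```bash

python3 -m inch '[[[0,0,0.05],[0,0,0]],[[0,0,0.05],[0,0,0]],[[0,0,0.02],[0,0,0]],[[0,0,0],[0,0,0]],[[0,0,0],[0,0,0]]]'|egrep 'clock|pos|force|gap'; python3 -c '
from workcell import bot
print(bot.read_state()["ft_torque"])'
```

```text
clock: 19.92
ee_pos: [0.4668, -0.2152, 0.0327]
ft_force: [-4.0, 1.0, 25.4]
finger_gap: 0.0094
grip_force: 30.0
[0.48739847 0.84008425 0.07495578]
```

```bash

python3 -m inch '[[[0,0,0.04],[0,0,0]],[[0,0,0.03],[0,0,0]],[[0,0,0],[0,0,0]],[[0,0,0],[0,0,0]],[[0,0,0],[0,0,0]]]'|egrep 'clock|pos|force|gap'
python3 -m inch '[[[0,0,-0.15],[0,0,0]],[[0,0,-0.2],[0,0,0]],[[0,0,-0.2],[0,0,0]],[[0,0,-0.1],[0,0,0]],[[0,0,0],[0,0,0]]]'|egrep 'clock|pos|force|gap'
```

```text
clock: 20.55
ee_pos: [0.4668, -0.2153, 0.0323]
ft_force: [-3.2, 1.7, 27.6]
finger_gap: 0.0101
grip_force: 30.0
clock: 21.18
ee_pos: [0.4668, -0.2153, 0.0374]
ft_force: [-1.3, 0.1, 15.1]
finger_gap: 0.0097
grip_force: 30.0
```

```bash

python3 -m inch '[[[0,0,-0.15],[0,0,0]],[[0,0,-0.15],[0,0,0]],[[0,0,-0.1],[0,0,0]],[[0,0,-0.1],[0,0,0]],[[0,0,0],[0,0,0]]]'|egrep 'clock|pos|force|gap'
```

```text
clock: 21.8
ee_pos: [0.4668, -0.2153, 0.0411]
ft_force: [1.3, -1.7, 5.7]
finger_gap: 0.0103
grip_force: 30.0
```

```bash

python3 -m inch '[[[0,0,-0.1],[0,0,0]],[[0,0,-0.08],[0,0,0]],[[0,0,0],[0,0,0]],[[0,0,0],[0,0,0]],[[0,0,0],[0,0,0]]]'|egrep 'clock|pos|force|gap'
```

```text
clock: 22.42
ee_pos: [0.4668, -0.2152, 0.0423]
ft_force: [3.4, -2.5, 1.7]
finger_gap: 0.0097
grip_force: 30.0
```

```bash

python3 -m inch '[[[0,0,0],[0,0,0]],[[0,0,0],[0,0,0]],[[0,0,0],[0,0,0]],[[0,0,0],[0,0,0]],[[0,0,0],[0,0,0]]]' 0.45|egrep 'clock|pos|force|gap'
python3 -m inch '[[[0,0,-0.5],[0,0,0]],[[0,0,-1.5],[0,0,0]],[[0,0,-4],[0,0,0]],[[0,0,-5],[0,0,0]],[[0,0,-5],[0,0,0]]]'|egrep 'clock|pos|force|gap'
python3 -m inch '[[[-1.5,0,0],[0,0,0]],[[-1.5,0,0],[0,0,0]],[[-1,0,0],[0,0,0]],[[0,0,0],[0,0,0]],[[0,0,0],[0,0,0]]]'|egrep 'clock|pos|force|gap'
python3 look.py w8; python3 - <<'E'
from h import *
f=np.load("w8.npz");P=cloud(f["K"],f["E"],f["d"].astype(float))
c=np.array([.4655,-.2148]);ex=np.array([.955,.296]);ey=np.array([-.296,.955])
x=(P[...,:2]-c)@ex;y=(P[...,:2]-c)@ey
for lo,hi in((98,109),(70,98),(50,68),(-68,-50),(-98,-70),(-109,-98)):
  for a,b in((-42,-14),(-12,12),(14,42)):
    m=(x>a/1e3)&(x<b/1e3)&(y>lo/1e3)&(y<hi/1e3)&(P[...,2]<.06)&(P[...,2]>.03); z=P[...,2][m]; print((lo,hi),(a,b),len(z),np.median(z).round(4) if len(z) else 0)
E
```

```text
clock: 23.05
ee_pos: [0.4655, -0.2145, 0.0421]
ft_force: [0.7, 0.4, 1.2]
finger_gap: 0.0498
grip_force: 0.0
clock: 23.68
ee_pos: [0.4655, -0.2145, 0.2049]
ft_force: [0.7, -0.4, -0.3]
finger_gap: 0.05
grip_force: 0.0
clock: 24.3
ee_pos: [0.477, -0.2525, 0.2013]
ft_force: [-0.4, -0.7, -0.2]
finger_gap: 0.05
grip_force: 0.0
24.3 [ 0.477  -0.2525  0.2013] [[-0.296, 0.955, -0.002], [0.955, 0.296, 0.001], [0.002, -0.001, -1.0]] [ 0.455 -0.182  0.373] [-0.4  -0.68 -0.25]
(98, 109) (-42, -14) 368 0.0418
(98, 109) (-12, 12) 339 0.0427
(98, 109) (14, 42) 360 0.0418
(70, 98) (-42, -14) 845 0.0414
(70, 98) (-12, 12) 733 0.0412
(70, 98) (14, 42) 852 0.0415
(50, 68) (-42, -14) 504 0.0416
(50, 68) (-12, 12) 439 0.0413
(50, 68) (14, 42) 511 0.0414
(-68, -50) (-42, -14) 385 0.0415
(-68, -50) (-12, 12) 339 0.0413
(-68, -50) (14, 42) 382 0.0413
(-98, -70) (-42, -14) 571 0.0413
(-98, -70) (-12, 12) 504 0.0414
(-98, -70) (14, 42) 587 0.0414
(-109, -98) (-42, -14) 225 0.0422
(-109, -98) (-12, 12) 225 0.044
(-109, -98) (14, 42) 221 0.0421
```

View pics/w8.png

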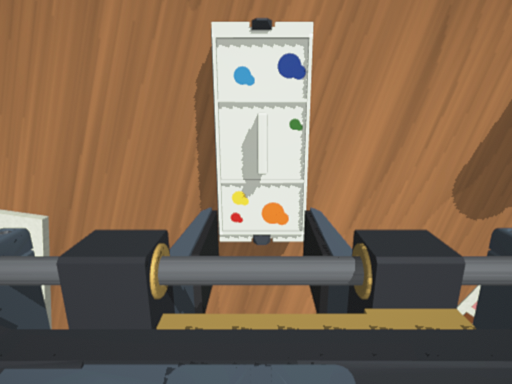

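Both hooks stand over the palette's ends, at (262,24) and (262,239). The floor is level at 41.4 mm at both ends, which puts the underside about 3.4 mm above the rim: both are clicked. The gripper is clear.

```bash
python3 -c '
from workcell import bot
print(bot.job_done())'
```

```text
the job is handed in; nothing more can be done
None
```

The paint box is closed with the white palette: by the wrist camera, both hooks are clicked over its ends and it sits level about 3.4 mm above the rim. The press peaked at 27.6 N, the gripper is clear, the mug, jar and dish were left alone, and I handed the job in at about 24 s.

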